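Dip the chiller's coolant gauge and hold it up for reading

TASK

Check the coolant reservoir with its gauge rod: take the rod from its rest by the orange handle, slide it gently down the reservoir's sloping guide tube until the brass collar stops against the tube's mouth, wait a moment, then draw it fully out. Present it for reading: hold the rod level with its red-banded tip above the middle of the dark reading pad, well clear of the bench but no higher than about 25 cm, and finish still holding it there, steady. Leave the two jars and the tip box where they stand.

Things in the scene. Friction and masses are not known exactly. Their poses are not given: they have to be found in the camera images.
- gauge_rod: Loose gauge rod, about 90 g. Origin: centre of the orange handle, on the axis; x runs from tip to handle end, z up as it lies in the rest. Handle: flat-sided bar 90 (x) x 14 (y) x 18 (z) mm, black band near its free end. Towards -x: brass collar, 24 mm diameter, 52 to 60 mm from the origin, then a steel rod, 8 mm diameter, with black rings and a round red-banded tip, 150 mm from the origin.
- rod_collar (a point): Centre of the collar's front face (the face that stops on the guide tube), on the rod's axis 60 mm from the handle's centre; axes as the gauge rod's.
- rod_tip (a point): The very tip of the gauge rod, on its axis 150 mm from the handle's centre and 90 mm from the collar's front face; axes as the gauge rod's.
- rod_rest: Grey fixed rest, 190 x 60 mm. Origin on the bench below the handle's centre as the rod starts; the tip points to its -x (roughly to the robot); rod axis 75 mm above the bench. Notched uprights, 10 mm thick, 44 mm wide, up to 83 mm high: one under the handle 38 mm to +x, one under the steel rod 110 mm to -x. Between them the handle is free; the rod lifts straight up out of the open notches.
- reservoir: White coolant reservoir, blue cap on top, fixed; to the left or right, the rest on the other side. Origin on the bench below the centre of the guide tube's mouth; x level, away from the tank, the way the mouth faces (roughly away from the robot). The tank reaches from 40 to 205 mm on the -x side, 130 mm wide (y), 120 mm tall, the cap 26 mm more.
- guide_tube: Steel guide tube fixed in the reservoir. Origin: centre of its mouth, 100 mm above the bench. z runs along the tube out of the mouth, sloping up 35 degrees from the horizontal, away from the tank; y is level. Bore 14 mm, outside 26 mm, 110 mm long, about 50 mm of it outside the tank. The rod goes in along -z; with the collar stopped, the collar's front face is at z = 0 here.
- reading_pad: Reading pad fixed flat on the bench between reservoir and rest: dark square with a yellow border, 90 x 90 mm, 4 mm thick; origin at the centre of its underside, z up. Place and yaw vary.
- blue_jar: Bystander: clear jar with blue cap, 50 mm diameter, 70 mm tall, standing beyond the reading pad; origin at the centre of its underside.
- amber_jar: Bystander: amber jar with red cap, 52 mm diameter, 85 mm tall, standing at one side; origin at the centre of its underside.
- tip_box: Bystander: closed pipette tip box, clear with blue lid, 88 x 123 x 61 mm, standing at one side; origin at the centre of its underside.
Things that resemble listed ones, but are neither listed nor needed, are in the scene too. Of the things shaped like the reading_pad, the yellow one is meant.

How it is judged:
On the way, in this order (a step that is already met when the one before it is completed fails the run):
1. the held rod is in the guide tube with its collar stopped against the mouth (z of rod_collar in the frame of guide_tube between -0.004 and 0.003 m and x of rod_collar in the frame of guide_tube between -0.007 and 0.007 m and y of rod_collar in the frame of guide_tube between -0.007 and 0.007 m and angle between the x axis of gauge_rod and the z axis of guide_tube, either way round below 0.12 rad and contact force between the fingers and gauge_rod above 1 N), for 0.2 s.
2. the held rod is drawn fully out of the guide tube (z of rod_tip in the frame of guide_tube above 0.01 m and contact force between the fingers and gauge_rod above 1 N), for 0.1 s.
At the end, for the whole second after the job is handed in: The gripper still holds the gauge rod, at rest, level within 6 degrees, its tip within 40 mm horizontally of the reading pad's centre and 60 to 300 mm above the bench, the rod touching none of the reservoir, rest, pad, jars or tip box (angle between gauge_rod's own x axis and vertical between 1.466 and 1.676 rad and horizontal distance between rod_tip and reading_pad below 0.04 m and height (world z) of rod_tip between 0.06 and 0.3 m and contact force between the fingers and gauge_rod above 1 N and linear speed of gauge_rod below 0.03 m/s and contact force between gauge_rod and reservoir below 0.2 N and contact force between gauge_rod and rod_rest below 0.2 N and contact force between gauge_rod and reading_pad below 0.2 N and contact force between gauge_rod and blue_jar below 0.2 N and contact force between gauge_rod and amber_jar below 0.2 N and contact force between gauge_rod and tip_box below 0.2 N); the arm keeps its last pose, push and grip.
It fails at once if the rod was forced against the reservoir or its guide tube (more than 40 N) (contact force between gauge_rod and reservoir above 40 N).
It fails at once if the blue-capped jar was moved more than 30 mm or tipped (distance of blue_jar from where it was at the start of the episode above 0.03 m or angle between blue_jar's own z axis and vertical above 0.35 rad).
It fails at once if the amber jar was moved more than 30 mm or tipped (distance of amber_jar from where it was at the start of the episode above 0.03 m or angle between amber_jar's own z axis and vertical above 0.35 rad).
It fails at once if the tip box was moved more than 30 mm or tipped (distance of tip_box from where it was at the start of the episode above 0.03 m or angle between tip_box's own z axis and vertical above 0.35 rad).
It also fails if it takes over 45 s, if anything falls off the work surface, if the arm or the gripper's body presses on something with over 40 N, if the wrist force passes 120 N, or if a joint passes its speed limit or range.

ROBOT

A 6-joint arm with a two-finger parallel gripper is mounted at the origin on the work surface. World frame = base frame: x ahead of the robot, y to its left, z up, the work surface at z = 0. Lengths are in m, angles in rad, forces in N, time in s.
With the tool pointing down it reaches from about 0.325 to 0.75 m from the base axis. Payload 7.6 kg.
Tool frame: the origin (TCP) lies at the very end of the fingers, on their centre line; the grasp point (between the pads) lies 19 mm behind it; x points along the fingers, y is the direction in which the jaws open and shut, and the axes are right-handed (so a half turn about x gives the same grasp; the last joint's range is limited). The gripper opens to 85 mm and grips with 20 to 120 N. Pads are 22 mm wide; open, the fingers measure 114 mm over their backs; the gripper's body (76 mm by 85 mm) begins 54 mm behind the grasp point. The pads swing forward as they close: fully open they stand 13 mm farther back than shut.
Start: joints at [1.241, 0.052, 1.401, -0, 1.689, -0.07], TCP at [0.135, 0.507, 0.231] pointing down, gripper open.
Joint ranges: [-2.9, 2.9], [-0.91, 2.17], [0.12, 2.37], [-1.06, 4.2], [0.26, 2.73], [-2.93, 2.93]. Speed limits (rad/s): [2.57, 2.57, 3.01, 3.14, 3.14, 3.14].

INTERFACE

Orientations are given as a rotation vector (axis times angle).
In Python, from workcell import ctrl gives the robot as it stands.
- The arm moves only by the shell command python3 -m handwheel 'ROWS'. ROWS is JSON, a list that holds one entry, the list of rows, each a list of 7 numbers: the gripper's target within -1 to 1 (fully open at 1, half-way at 0, shut at -1), then the shift along the tool's x, y, z in m, then the turn, a rotation vector about the tool's x, y, z in units of 6 degrees (1.0 is 6 degrees). In form: [[[claw, dx, dy, dz, ax, ay, az], ...]]. A call has 1 to 8 rows; each row is the pose to reach, as a shift and turn from the pose commanded when the call began, along the tool's axes at that moment; what a row does not reach only later rows make up. A row lasts 1/10 s, in which the tool goes at most 50 mm and 8.59 degrees, less where a joint would pass 70% of its speed; a pose out of reach is approached as far as the arm can. A call with a gripper value outside its range is refused whole. The fingers move at their own pace and stop on an object; the grip force is fixed at half the most. Time passes only in rows, so rows that repeat a pose let the fingers close. It gives the time, the measured TCP pose, the force and the opening at its end, in the units of the state.
- ctrl.sense(): the state, without advancing time (a new reading comes with each control period).
- ctrl.camera(name): name is "scene" or "side" or "wrist"; returns the picture (420x560x3 uint8, red, green, blue); there is no depth.
- ctrl.camera_info(name): a dict with "intrinsics" (3x3 intrinsics, pixels), "k1" (the pictures are not rectified: a ray, as slopes to the right and down, at radius r is drawn at 1 + k1 r^2 times it, then the intrinsics apply), "R" (3x3) and "t" (3): a world point X has camera coordinates R X + t. Camera axes: x right, y down, z forward; pixel columns grow to the right and rows downward; lengths in m; the calibration is good to about 2 mm. A picture is of the moment at which its call begins: read the wrist's pose just before it. camera_info takes no time and is no camera call; for the wrist camera it gives the pose at the moment of the call.
- ctrl.hand_in(): hands the job in, once; it reports no verdict.
The state is a dict: "clock": time; "qpos": joint angles; "joint_vel": joint speeds; "joint_efforts": joint torques, N m; "position": TCP position; "orientation": TCP orientation; "force": force on the tool from outside, world axes, zero at the start; "wrist_torque": the same for the moment, N m; "gripper_width": finger opening in m.
Only numpy, scipy, OpenCV 4.12 (cv2) and the standard library are available. Lean on these libraries where they do the work, as an engineer would, in place of code of your own. Each camera call takes 0.05 s, during which the arm holds its last target. There are 200 camera calls.

## Working session

There is one attempt and no reset: what is moved stays moved. The work goes in short steps, Python scripts to look and compute and a shell command to move; the robot and the scene stay as the last step left them, time stands still between calls to the robot, and variables do not carry over. Pictures are saved under pics/ and viewed, about 8 in all and at most 12, crops included, and the job is handed in when it is done.

```bash
mkdir -p pics; ls
python3 - <<'E'
from workcell import ctrl
import cv2,numpy as np
for n in("scene","side"):
    im=ctrl.camera(n); cv2.imwrite(f"pics/{n}0.png",im[:,:,::-1])
    i=ctrl.camera_info(n); print(n,{k:np.round(v,4).tolist() for k,v in i.items()})
print(ctrl.sense())
E
```

```text
pics
scene {'intrinsics': [[421.5845, 0.0, 279.572], [0.0, 421.5845, 211.6302], [0.0, 0.0, 1.0]], 'k1': -0.1071, 'R': [[0.6239, 0.7815, 0.0096], [0.558, -0.4368, -0.7056], [-0.5472, 0.4456, -0.7085]], 't': [-0.2909, -0.1982, 1.6545]}
side {'intrinsics': [[502.4819, 0.0, 276.715], [0.0, 502.4819, 203.1215], [0.0, 0.0, 1.0]], 'k1': -0.0236, 'R': [[0.996, -0.0889, -0.0093], [-0.0532, -0.5059, -0.8609], [0.0718, 0.858, -0.5086]], 't': [-0.467, 0.0855, 1.2654]}
{'clock': 0.1, 'qpos': array([ 1.24068679e+00,  5.27361887e-02,  1.40162822e+00, -4.18654164e-05,
        1.68862933e+00, -7.02818800e-02]), 'joint_vel': array([ 0.00096481, -0.0009174 , -0.00224064, -0.00130426,  0.00038529,
        0.0013305 ]), 'joint_efforts': array([ 1.24651440e-03, -3.82578599e+01, -3.60986495e+01, -9.75776106e-05,
        4.68276805e-03, -1.02295482e-05]), 'position': array([0.13476877, 0.50711775, 0.2305738 ]), 'orientation': array([ 0.20288746,  1.56139324, -0.20506241]), 'force': array([ 0.49151023, -0.84062609,  0.20655439]), 'wrist_torque': array([0.04552496, 0.02637553, 0.06924466]), 'gripper_width': 0.08536534836122339}
```

View pics/scene0.png

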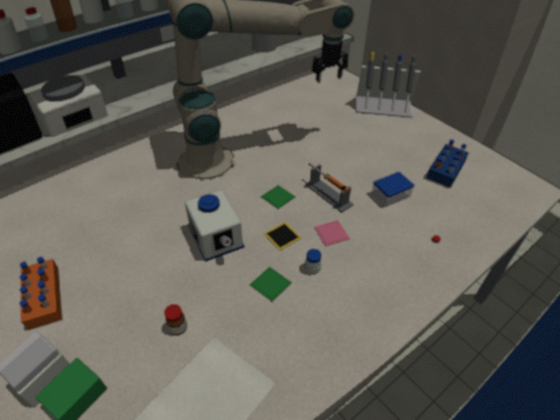

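View pics/side0.png

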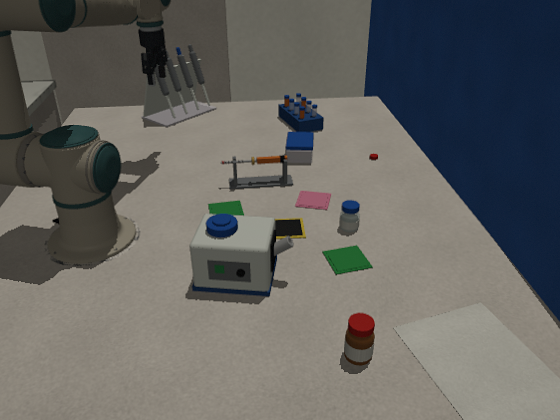

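Scene view: gauge rod with orange handle in the grey rest at about (332,186), tank (213,225) with its tube mouth at (224,241), and dark pad with yellow border at (283,236). Decoys are the green pads (278,197) and (271,284) and the pink pad (332,232). The other long handled things are pipettes at (385,85). Blue jar (314,261), amber jar (175,318), tip box (393,187). I choose the orange handle and the yellow-bordered pad, and will check both in one close crop.

Run:
```python
import cv2,numpy as np
a=cv2.imread("pics/scene0.png");b=cv2.imread("pics/side0.png")
def c(im,x,y,w,h,s): return cv2.resize(im[y:y+h,x:x+w],None,fx=s,fy=s,interpolation=cv2.INTER_CUBIC)
o=np.zeros((600,800,3),np.uint8)
o[:300,:400]=c(a,300,155,80,60,5); o[:300,400:]=c(a,180,190,80,60,5)   # rest ; tank (scene)
o[300:,:400]=c(b,215,140,80,60,5); o[300:,400:]=c(b,240,205,80,60,5)
cv2.imwrite("pics/crop0.png",o)
```

```text
(no output)
```

View pics/crop0.png

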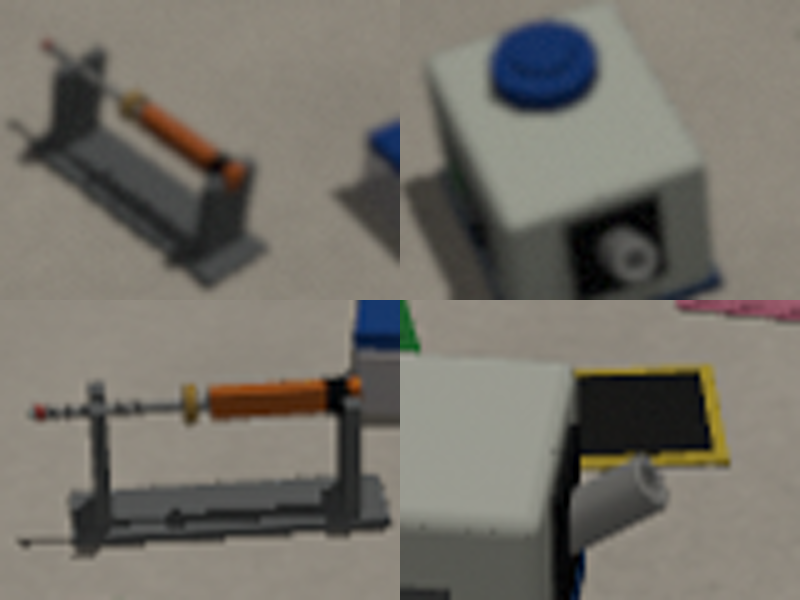

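Crop: the rod has a red tip (scene ≈(309,164)), a brass collar (326,176) and an orange handle with a black band near (344,188). The tube mouth is at scene (227,242) and side (290,242). The pad is yellow-bordered and dark. Now fit the poses.

```bash
cat > h.py <<'E'
import numpy as np,cv2
from workcell import ctrl
from scipy.optimize import least_squares
from scipy.spatial.transform import Rotation as Ro
def proj(i,X):
    X=np.atleast_2d(X)@np.array(i["R"]).T+np.array(i["t"]); s=X[:,:2]/X[:,2:]
    s=s*(1+i["k1"]*(s**2).sum(1,keepdims=True)); K=np.array(i["intrinsics"])
    return s@K[:2,:2].T+K[:2,2]
def onplane(i,uv,z):
    f=lambda p:(proj(i,[p[0],p[1],z])-uv).ravel()
    return least_squares(f,[.5,0]).x
def tri(obs): # [(info,uv)]
    r=least_squares(lambda p:np.concatenate([(proj(i,p)-uv).ravel() for i,uv in obs]),[.5,0,.1]); return r.x,np.abs(r.fun).max()
def T2(p,pts): # pose x,y,yaw
    c,s=np.cos(p[2]),np.sin(p[2]); P=np.array(pts,float)
    return np.c_[p[0]+c*P[:,0]-s*P[:,1],p[1]+s*P[:,0]+c*P[:,1],P[:,2]]
E
cat > m.py <<'E'
from h import *
A=ctrl.camera_info("scene");B=ctrl.camera_info("side")
f=lambda x,y,ox,oy:[(x-400*(x>=400)+.5)/5-.5+ox,(y-300*(y>=300)+.5)/5-.5+oy]
sr=[f(46,44,300,155),f(131,104,300,155),f(236,178,300,155)]
dr=[f(40,411,215,140),f(190,404,215,140),f(360,387,215,140)]
pr=[[-.148,0,.075],[-.056,0,.075],[.045,0,.075]]
for n,(a,b) in zip("tip col end".split(),zip(sr,dr)): print(n,tri([(A,a),(B,b)]),onplane(A,a,.075),onplane(B,b,.075))
r=least_squares(lambda p:np.r_[(proj(A,T2(p,pr))-sr).ravel(),(proj(B,T2(p,pr))-dr).ravel()],[.5,.1,0]);print("rest",r.x.round(4),r.fun.round(1))
sm=f(634,260,180,190);dm=f(652,485,240,205)
print("mouth",tri([(A,sm),(B,dm)]),onplane(A,sm,.1),onplane(B,dm,.1))
st=[sm,f(507,226,180,190),f(702,165,180,190),f(430,60,180,190)]
pt=[[0,0,.1],[-.04,-.065,.12],[-.04,.065,.12],[-.205,-.065,.12]]
dt=[dm,f(577,370,240,205)]; pd=[[0,0,.1],[-.04,.065,.12]]
r=least_squares(lambda p:np.r_[(proj(A,T2(p,pt))-st).ravel(),(proj(B,T2(p,pd[:1]))-dt[:1]).ravel()],[.5,-.1,0]);print("res",r.x.round(4),r.fun.round(1))
for n,i in(("scene",A),("side",B)):
    im=cv2.imread(f"pics/{n}0.png"); h=cv2.cvtColor(im,cv2.COLOR_BGR2HSV)
    m=cv2.inRange(h,(20,130,80),(34,255,255)); k,l,s,c=cv2.connectedComponentsWithStats(m)
    j=1+np.argmax(s[1:,4]); pts=np.argwhere(l==j)[:,::-1].astype(np.float32); q=cv2.minAreaRect(pts)
    hull=cv2.convexHull(pts); W=np.array([onplane(i,p[0],.004) for p in hull]).astype(np.float32)
    print(n,"pad",cv2.minAreaRect(W),s[j])
print("jar/box scene cap", onplane(A,[314,255],.07),onplane(A,[174,312],.085),onplane(A,[393,184],.061))
E
python3 m.py
```

```text
tip (array([0.33277591, 0.24124332, 0.07755726]), np.float64(0.5922025937925355)) [0.32783768 0.24569893] [0.33336793 0.24387199]
col (array([0.41968087, 0.24434174, 0.0764395 ]), np.float64(0.766793376263962)) [0.41541681 0.24842314] [0.42065533 0.24371574]
end (array([0.52051546, 0.24700185, 0.07969716]), np.float64(0.1926085055928013)) [0.51649213 0.25184175] [0.52175026 0.25591223]
rest [0.4765 0.2492 0.0354] [-0.2  0.3  0.7  0.9  0.8  0.9 -1.7  0.1 -0.1 -0.5  0.1  0.7]
mouth (array([ 0.47852497, -0.2099973 ,  0.0994345 ]), np.float64(0.9582442212945068)) [ 0.47598299 -0.20804534] [ 0.47911168 -0.21292599]
res [ 0.4793 -0.2106 -0.2406] [-0.1  1.1 -1.   0.8  1.7 -0.3 -1.1 -1.7 -0.  -0.6]
scene pad ((0.49121975898742676, -0.009781010448932648), (0.08770745992660522, 0.08646503835916519), 88.22614288330078) [265 223  36  27 157]
side pad ((0.5202451348304749, -0.01459493488073349), (0.08850109577178955, 0.037419576197862625), 84.10552215576172) [290 218  16  20  88]
jar/box scene cap [ 0.65495559 -0.02204485] [ 0.58182611 -0.44345054] [0.58448823 0.41786602]
```

```bash
cat >> h.py <<'E'
def delta(pos,R,p0=None,R0=None):
    """rows' shift and turn (tool axes, 6-deg units) to bring TCP to pos, R"""
    s=ctrl.sense(); p0=s["position"] if p0 is None else p0; R0=Ro.from_rotvec(s["orientation"]).as_matrix() if R0 is None else R0
    d=R0.T@(np.array(pos)-p0); a=Ro.from_matrix(R0.T@R).as_rotvec()/np.radians(6)
    return np.r_[d,a].round(4)
def Rtool(yaw,tilt,sgn=1):
    """fingers perpendicular to a rod of heading yaw raised by tilt; jaws level, across the rod"""
    c,s=np.cos(yaw),np.sin(yaw); u=np.array([c*np.cos(tilt),s*np.cos(tilt),np.sin(tilt)])
    x=np.array([c*np.sin(tilt),s*np.sin(tilt),-np.cos(tilt)]); y=sgn*np.array([-s,c,0]); return np.c_[x,y,np.cross(x,y)]
E
python3 - <<'E'
from h import *
s=ctrl.sense();print(Ro.from_rotvec(s["orientation"]).as_matrix().round(3)); i=ctrl.camera_info("wrist")
print("cam pos",(-np.array(i["R"]).T@i["t"]).round(3),np.array(i["R"]).round(2).tolist(),np.round(i["intrinsics"],1).tolist())
for g in(1,-1): print(delta([.476,.248,.17],Rtool(.036,0,g)))
E
```

```text
[[-0.     0.257  0.966]
 [-0.001  0.966 -0.257]
 [-1.    -0.001 -0.   ]]
cam pos [0.064 0.526 0.372] [[0.26, 0.97, -0.0], [0.93, -0.25, 0.28], [0.27, -0.07, -0.96]] [[339.1, 0.0, 280.6], [0.0, 339.1, 211.5], [0.0, 0.0, 1.0]]
[ 6.080e-02 -1.627e-01  3.964e-01 -2.825e+00 -2.500e-03  1.320e-02]
[ 6.0800e-02 -1.6270e-01  3.9640e-01  2.7175e+01  1.8900e-02  3.6000e-03]
```

```bash
python3 -m handwheel '[[[1,0.005,-0.02,0.05,-0.35,0,0],[1,0.01,-0.04,0.1,-0.7,0,0],[1,0.015,-0.06,0.15,-1.1,0,0],[1,0.02,-0.08,0.2,-1.4,0,0],[1,0.025,-0.1,0.245,-1.8,0,0],[1,0.03,-0.12,0.29,-2.1,0,0],[1,0.03,-0.14,0.34,-2.5,0,0],[1,0.03,-0.163,0.396,-2.825,0,0]]]'; python3 -m handwheel '[[[1,0,0,0,0,0,0],[1,0,0,0,0,0,0],[1,0,0,0,0,0,0]]]'
python3 - <<'E'
from h import *
i=ctrl.camera_info("wrist");im=ctrl.camera("wrist");cv2.imwrite("pics/w1.png",im[:,:,::-1])
np.save("w1.npy",i,allow_pickle=True)
print(delta([.476,.248,.17],Rtool(.036,0)),ctrl.sense()["position"],proj(i,T2([.4765,.2475,.036],[[-.15,0,.075],[-.056,0,.075],[.045,0,.084]])).round(0).tolist())
E
```

```text
clock: 0.9
position: [0.4532, 0.2644, 0.2009]
orientation: [-0.03, 1.571, 0.029]
force: [0.5, 1.5, 0.9]
gripper_width: 0.0853
clock: 1.2
position: [0.4513, 0.2667, 0.2012]
orientation: [-0.029, 1.571, 0.029]
force: [0.2, 0.4, -0.1]
gripper_width: 0.0857
[ 0.0314 -0.0199  0.0241  0.0149 -0.0034 -0.002 ] [0.45117401 0.26695456 0.20139977] [[252.0, 37.0], [255.0, 166.0], [256.0, 286.0]]
```

View pics/w1.png

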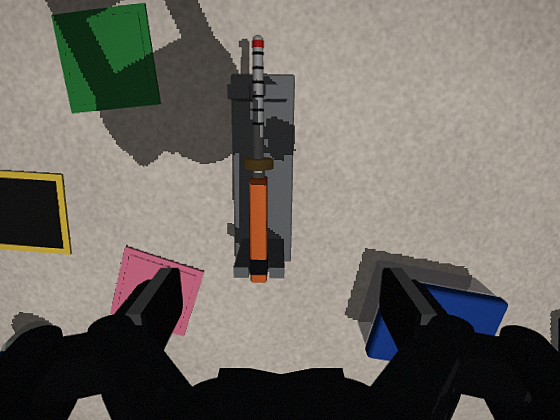

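Wrist view: red tip at (258,37), collar centre (259,163), handle end (258.5,282). The pad's yellow edge is at left, and the tip box is at lower right, clear of the grasp. Next I refine the rod pose.

Run:
```python
from h import *
i=np.load("w1.npy",allow_pickle=True).item()
pr=[[-.15,0,.076],[-.056,0,.075],[.045,0,.083]];o=[[258,36],[259,163],[258.5,283]]
r=least_squares(lambda p:(proj(i,T2(p,pr))-o).ravel(),[.476,.248,0]);print(r.x,r.fun.round(1))
p=r.x
R=Rtool(p[2],0); g=T2(p,[[-.002,0,.057]])[0]; print(g,delta(g,R))
```

```text
[0.47458745 0.24998014 0.02373249] [ 0.2 -1.5 -0.4  1.1  0.2  0.9]
[0.47258801 0.24993268 0.057     ] [ 0.1444 -0.0178  0.0208  0.132  -0.0034 -0.0019]
```

```bash
python3 -m handwheel '[[[1,0.02,-0.0175,0.021,0.1,0,0],[1,0.05,-0.0175,0.021,0.1,0,0],[1,0.08,-0.0175,0.021,0.1,0,0],[1,0.11,-0.0175,0.021,0.1,0,0],[1,0.13,-0.0175,0.021,0.1,0,0],[1,0.144,-0.0175,0.021,0.1,0,0],[1,0.144,-0.0175,0.021,0.1,0,0],[1,0.144,-0.0175,0.021,0.1,0,0]]]'; python3 -m handwheel '[[[-1,0,0,0,0,0,0],[-1,0,0,0,0,0,0],[-1,0,0,0,0,0,0],[-1,0,0,0,0,0,0],[-1,0,0,0,0,0,0],[-1,0,0,0,0,0,0],[-1,0,0,0,0,0,0],[-1,0,0,0,0,0,0]]]'
python3 - <<'E'
from h import *
i=ctrl.camera_info("wrist");im=ctrl.camera("wrist");cv2.imwrite("pics/w2.png",im[:,:,::-1]); print(ctrl.sense())
E
```

```text
clock: 2.05
position: [0.4738, 0.25, 0.0584]
orientation: [-0.02, 1.57, 0.021]
force: [-0.5, -0.3, 0.3]
gripper_width: 0.0855
clock: 2.85
position: [0.4739, 0.2494, 0.0578]
orientation: [-0.02, 1.57, 0.02]
force: [-0.7, -0.6, 2.9]
gripper_width: 0.0128
{'clock': 2.9, 'qpos': array([ 4.15498153e-01,  2.10457644e-01,  1.58339127e+00,  4.11339276e-05,
        1.34711187e+00, -1.18088125e+00]), 'joint_vel': array([ 4.19646080e-04,  2.17992455e-03, -1.43363261e-03, -8.22942246e-06,
       -1.92072383e-04,  1.74907362e-03]), 'joint_efforts': array([-3.64227591e-03, -3.95553875e+01, -3.14551127e+01,  4.85035678e-03,
       -1.09734361e-01,  1.20879497e-03]), 'position': array([0.47389397, 0.24941818, 0.0577886 ]), 'orientation': array([-0.01986063,  1.57013737,  0.02030756]), 'force': array([-0.21454123,  0.20847886,  2.78874572]), 'wrist_torque': array([-0.04555363,  0.09690266, -0.04736246]), 'gripper_width': 0.012919287489087656}
```

View pics/w2.png

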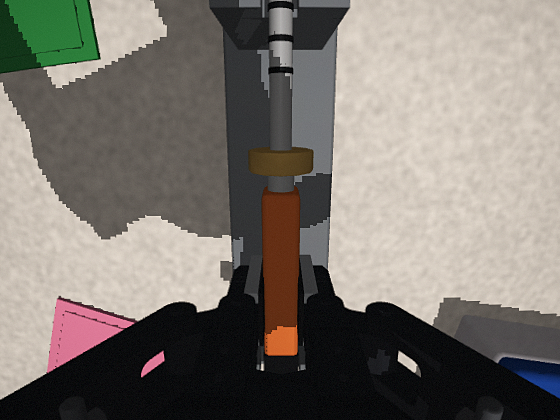

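The grip closed on the handle at an opening of 12.9 mm. The collar is at rows 150–175, column 281, and the rod is straight in the image. Now lift, and work out the rod offset in the hand and the pre-insertion pose.

```bash
python3 -m handwheel '[[[-1,-0.02,0,0,0,0,0],[-1,-0.05,0,0,0,0,0],[-1,-0.09,0,0,0,0,0],[-1,-0.13,0,0,0,0,0],[-1,-0.16,0,0,0,0,0],[-1,-0.18,0,0,0,0,0],[-1,-0.18,0,0,0,0,0],[-1,-0.18,0,0,0,0,0]]]'
cat > off.py <<'E'
from h import *
import sys
# rod in hand: silhouette of collar from the wrist picture -> offsets in tool frame
s=ctrl.sense();i=ctrl.camera_info("wrist");im=ctrl.camera("wrist");n=sys.argv[1];cv2.imwrite(f"pics/{n}.png",im[:,:,::-1])
R=Ro.from_rotvec(s["orientation"]).as_matrix();p=s["position"]
h=cv2.cvtColor(im,cv2.COLOR_RGB2HSV); m=cv2.inRange(h,(14,90,40),(28,255,255)); m[:,:200]=0;m[:,360:]=0;m[:100]=0;m[220:]=0
k,l,st,c=cv2.connectedComponentsWithStats(m); j=1+np.argmax(st[1:,4]); x0,y0,w,hh=st[j,:4]; box=np.array([x0-.5,y0-.5,x0+w-.5,y0+hh-.5])
t=np.linspace(0,2*np.pi,73)
def f(q):
    P=np.concatenate([np.c_[q[2]-.018+.012*np.cos(t),q[1]+.012*np.sin(t),0*t+q[0]+z] for z in(-.06,-.052)])
    u=proj(i,P@R.T+p); return np.r_[u.min(0),u.max(0)]-box
r=least_squares(f,[0,0,0]); print("box",box,"handle z,y,x off",r.x.round(4),r.fun.round(1))
E
python3 off.py w3
python3 - <<'E'
from h import *
print(ctrl.sense()["position"],ctrl.sense()["force"],ctrl.sense()["gripper_width"])
for n in("scene","side"): cv2.imwrite(f"pics/{n}3.png",ctrl.camera(n)[:,:,::-1])
E
```

```text
clock: 3.7
position: [0.4735, 0.2492, 0.2362]
orientation: [-0.02, 1.572, 0.02]
force: [1.1, 0.4, -1.1]
gripper_width: 0.0127
box [248.5 146.5 312.5 175.5] handle z,y,x off [0.0006 0.0005 0.0063] [ 0.2 -0.4 -0.2  0.3]
[0.47317774 0.24908869 0.23534228] [-0.18881159  0.32478748 -0.42831178] 0.013475776401823137
```

Run:
```python
from h import *
A=ctrl.camera_info("scene");B=ctrl.camera_info("side")
s=ctrl.sense();R=Ro.from_rotvec(s["orientation"]).as_matrix();P=(np.array([[-.0172,0,-.149],[-.0172,0,-.055],[-.0172,0,.046]])@R.T)+s["position"]
a=proj(A,P);b=proj(B,P);print(a.round(1).tolist(),b.round(1).tolist())
o=np.zeros((600,800,3),np.uint8)
for im,u,sl in((cv2.imread("pics/scene3.png"),a,np.s_[:,:400]),(cv2.imread("pics/side3.png"),b,np.s_[:,400:])):
    x,y=(u.mean(0)-[33,50]).astype(int); print(x,y); o[sl]=cv2.resize(im[y:y+100,x:x+66],(400,600),interpolation=cv2.INTER_CUBIC)
cv2.imwrite("pics/c3.png",o)
```

```text
[[311.0, 121.4], [330.9, 134.0], [353.9, 148.6]] [[215.1, 102.9], [249.5, 101.4], [285.9, 99.8]]
298 84
217 51
```

View pics/c3.png

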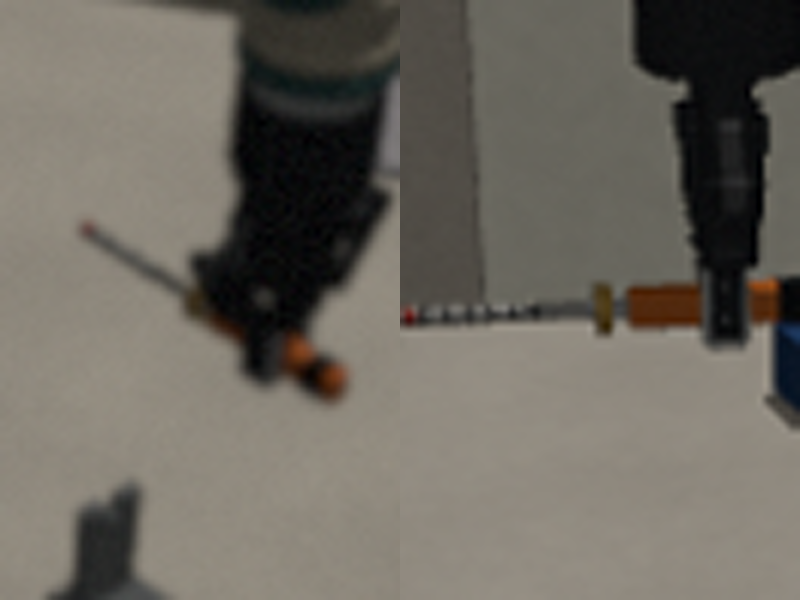

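Scene crop: tip ≈(312,122), collar ≈(330,134). Both views agree with a level rod, square in the jaws, to about 1 px. Now compute the pre-insertion pose, with the tip 50 mm out of the mouth.

```bash
cat >> h.py <<'E'
OFF=np.array([-.0172,.0003,.0008])  # handle centre in tool frame
MOUTH=np.array([.479,-.2105,.1]);YAW=-.24;TL=np.radians(35)
def ins(d,**k):
    """TCP pose with collar face d before the mouth"""
    R=Rtool(YAW,TL); u=np.array([np.cos(YAW)*np.cos(TL),np.sin(YAW)*np.cos(TL),np.sin(TL)])
    return MOUTH+u*(d+.06)-R@OFF,R
E
python3 - <<'E'
from h import *
p,R=ins(.14);print(p,delta(p,R))
E
```

```text
[ 0.6470096  -0.25192361  0.20016701] [ 0.0352 -0.5052  0.1612  2.4617 -5.8281 -0.7588]
```

```bash
python3 -m handwheel '[[[-1,0,-0.03,0.01,0.2,-0.3,0],[-1,0,-0.08,0.025,0.4,-0.9,-0.1],[-1,0.005,-0.125,0.04,0.6,-1.5,-0.2],[-1,0.01,-0.17,0.055,0.8,-2,-0.25],[-1,0.01,-0.215,0.07,1,-2.5,-0.3],[-1,0.01,-0.26,0.085,1.3,-3,-0.4],[-1,0.01,-0.305,0.1,1.5,-3.6,-0.5],[-1,0.01,-0.34,0.11,1.7,-4,-0.5]]]'
python3 - <<'E'
from h import *
p,R=ins(.14);print(p,delta(p,R),ctrl.sense()["qpos"].round(2),ctrl.sense()["force"])
E
```

```text
clock: 4.65
position: [0.5921, -0.09, 0.2257]
orientation: [0.079, 1.148, -0.15]
force: [0.3, 0.6, -0.6]
gripper_width: 0.0126
[ 0.6470096  -0.25192361  0.20016701] [ 0.058  -0.1507  0.0617  0.7315 -1.8049 -0.2595] [-0.22 -0.05  1.57  0.01  1.21 -1.63] [ 0.32830425  0.64655406 -0.56772058]
```

```bash
python3 -m handwheel '[[[-1,0.01,-0.03,0.01,0.15,-0.4,-0.05],[-1,0.025,-0.07,0.025,0.3,-0.9,-0.1],[-1,0.04,-0.11,0.045,0.5,-1.4,-0.2],[-1,0.05,-0.135,0.055,0.65,-1.7,-0.25],[-1,0.058,-0.15,0.0615,0.73,-1.8,-0.26],[-1,0.058,-0.15,0.0615,0.73,-1.8,-0.26],[-1,0.058,-0.15,0.0615,0.73,-1.8,-0.26]]]'
python3 - <<'E'
from h import *
p,R=ins(.14);print(p,delta(p,R),ctrl.sense()["qpos"].round(2))
s=ctrl.sense();i=ctrl.camera_info("wrist");im=ctrl.camera("wrist");cv2.imwrite("pics/w4.png",im[:,:,::-1]);np.save("w4.npy",[i,s],allow_pickle=True)
for n in("scene","side"): cv2.imwrite(f"pics/{n}4.png",ctrl.camera(n)[:,:,::-1])
print(proj(i,[MOUTH]),proj(i,MOUTH[None]+.05*(R[:,2])))
E
```

```text
clock: 5.35
position: [0.647, -0.2485, 0.2002]
orientation: [0.115, 0.958, -0.219]
force: [0.2, 0.6, -0.7]
gripper_width: 0.0128
[ 0.6470096  -0.25192361  0.20016701] [ 0.0005 -0.0033  0.0007  0.0096 -0.0286 -0.0173] [-0.47  0.12  1.49  0.17  0.94 -1.86]
[[ 270.86325553 -296.24772648]] [[ 270.90079391 -131.68971893]]
```

View pics/w4.png

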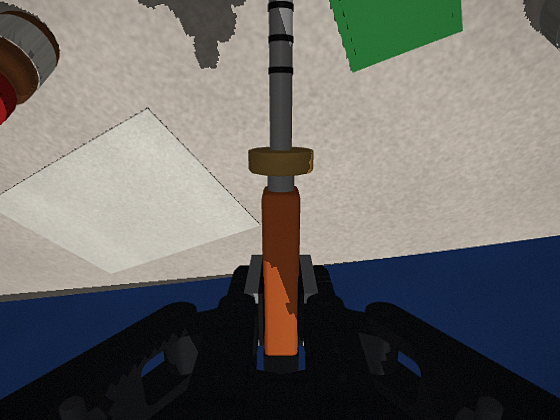

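The wrist view shows the rod square in the hand, but the mouth is out of frame above. A short detour with the tool level over the mouth will give a close measurement of the mouth and tank. I predict the view first.

Run:
```python
from h import *
i,s=np.load("w4.npy",allow_pickle=True); R0=Ro.from_rotvec(s["orientation"]).as_matrix();p0=s["position"]
Rc=i["R"]@R0; tc=i["R"]@p0+i["t"]   # tool->cam
for dx,dy,z,tl in((.06,.05,.28,0),(.08,.05,.26,-.1),(.08,.05,.27,-.25)):
    R=Rtool(YAW,tl);p=MOUTH+np.r_[T2([0,0,YAW],[[dx,dy,0]])[0][:2],0];p[2]=z
    j=dict(i);j["R"]=Rc@R.T;j["t"]=tc-j["R"]@p
    X=np.r_[T2([*MOUTH[:2],YAW],[[0,0,.1],[-.04,-.065,.12],[-.04,.065,.12],[-.04,.065,0],[-.205,.065,.12]]),[[.491,-.01,.004]]]
    print(p.round(3),"tip",(p+R@(OFF-[0,0,.15])).round(3),proj(j,X).round(0).tolist(),delta(p,R).tolist())
```

```text
[ 0.549 -0.176  0.28 ] tip [ 0.404 -0.14   0.297] [[226.0, 128.0], [145.0, 81.0], [298.0, 80.0], [293.0, 89.0], [300.0, -148.0], [405.0, 93.0]] [-0.1284, 0.0465, -0.0474, 0.0296, 5.8306, -0.0113]
[ 0.569 -0.181  0.26 ] tip [ 0.426 -0.146  0.292] [[224.0, 124.0], [140.0, 73.0], [299.0, 72.0], [293.0, 95.0], [300.0, -148.0], [408.0, 99.0]] [-0.1005, 0.0465, -0.0425, 0.0303, 6.7855, -0.0098]
[ 0.569 -0.181  0.27 ] tip [ 0.432 -0.147  0.324] [[228.0, 154.0], [153.0, 107.0], [297.0, 106.0], [292.0, 132.0], [297.0, -73.0], [399.0, 135.0]] [-0.1087, 0.0465, -0.0368, 0.0313, 8.2179, -0.0076]
```

```bash
python3 -m handwheel '[[[-1,-0.03,0.01,0.01,0,1.2,0],[-1,-0.06,0.02,0.01,0,2.5,0],[-1,-0.085,0.03,0,0,3.8,0],[-1,-0.1,0.04,-0.01,0,5.1,0],[-1,-0.108,0.0465,-0.02,0,6.4,0],[-1,-0.108,0.0465,-0.03,0,7.6,0],[-1,-0.108,0.0465,-0.037,0,8.2,0],[-1,-0.108,0.0465,-0.037,0,8.2,0]]]';  python3 -m handwheel '[[[-1,0,0,0,0,0,0],[-1,0,0,0,0,0,0]]]'
python3 - <<'E'
from h import *
s=ctrl.sense();i=ctrl.camera_info("wrist");im=ctrl.camera("wrist");cv2.imwrite("pics/w5.png",im[:,:,::-1]);np.save("w5.npy",[i,s],allow_pickle=True)
X=np.r_[T2([*MOUTH[:2],YAW],[[0,0,.1],[-.04,-.065,.12],[-.04,.065,.12],[-.04,.065,0]]),[[.491,-.01,.004]]];print(proj(i,X).round(0).tolist())
o=np.zeros((600,800,3),np.uint8); b=im[:,:,::-1]
o[:]=cv2.resize(b[60:210,110:310],(800,600),interpolation=cv2.INTER_CUBIC); cv2.imwrite("pics/w5c.png",o)
E
```

```text
clock: 6.3
position: [0.5693, -0.1811, 0.2673]
orientation: [0.216, 1.813, -0.167]
force: [-0.0, -0.6, -1.4]
gripper_width: 0.0131
clock: 6.5
position: [0.5689, -0.1817, 0.2702]
orientation: [0.216, 1.806, -0.168]
force: [0.0, -0.2, -0.9]
gripper_width: 0.0132
[[229.0, 151.0], [153.0, 104.0], [298.0, 103.0], [293.0, 130.0], [400.0, 133.0]]
```

View pics/w5.png

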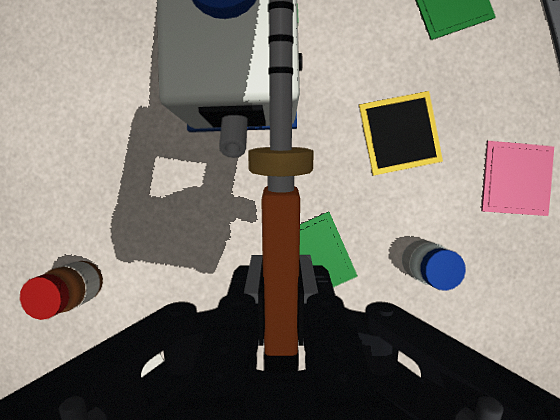

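View pics/w5c.png

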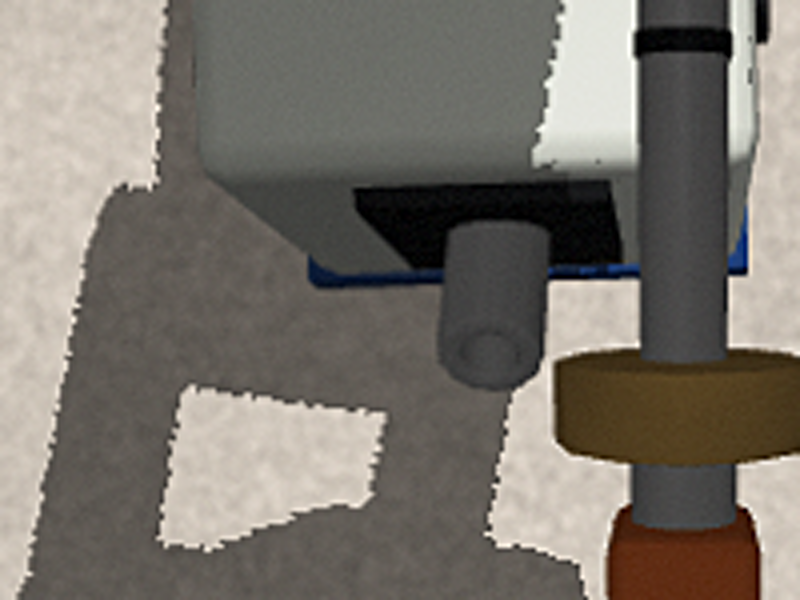

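Close view: the mouth's bore centre is at crop (491,350), which is full (232.4,147.1). The model predicted (229,151), so there is about 3–4 mm to correct. The tank's front base edge runs (310,285)→(745,272) in the crop. The pad's outer corners are (359,104), (429,92), (441,161), (373,175). Refit.

Run:
```python
from h import *
i,s=np.load("w5.npy",allow_pickle=True);A=ctrl.camera_info("scene");B=ctrl.camera_info("side")
F=lambda x,y:np.array([110+(x+.5)/4-.5,60+(y+.5)/4-.5])
m=F(491.5,350); ax0,ax1=F(498,230),F(491.5,350); b0,b1=F(310,285),F(745,272)
def side(u,a,b): d=(b-a)/np.linalg.norm(b-a); w=u-a; return w[...,0]*d[1]-w[...,1]*d[0]
def f(p,parts=False):
    ux=[-.04*np.cos(TL),0,.1-.04*np.sin(TL)]
    u=proj(i,T2(p,[[0,0,.1],ux])); e=proj(i,T2(p,[[-.04,-.06,0],[-.04,.06,0]]))
    t=side(u,ax0,ax1); g=side(e,b0,b1)
    return np.r_[u[0]-m,t[1]-t[0],g[1]-g[0]]
r=least_squares(f,[.479,-.21,-.24]);print("wrist mouth",r.x.round(4),r.fun.round(2))
for sel in(2,3):
    q=least_squares(lambda p:f(p)[[0,1,sel]],[.479,-.21,-.24]).x; print("yaw via",sel,q.round(4))
# scene/side joint triangulation with wrist
sm=[226.4,241.6];dm=[290,241.6]
print(tri([(i,m)]*2+[(A,sm),(B,dm)]))
pc=[[359,104],[429,92],[441,161],[373,175]];W=np.array([onplane(i,c,.004) for c in pc]);print("pad",W.mean(0),np.linalg.norm(W-np.roll(W,1,0),axis=1).round(4))
print("jars",onplane(i,[443,270],.07),onplane(i,[41,298],.085), "mouth from A,B z=.1",onplane(A,sm,.1),onplane(B,dm,.1))
```

```text
wrist mouth [ 0.4762 -0.2062 -0.2086] [0.04 0.   0.62 0.2 ]
yaw via 2 [ 0.4762 -0.2062 -0.1892]
yaw via 3 [ 0.4762 -0.2062 -0.2107]
(array([ 0.47599074, -0.20662226,  0.09712918]), np.float64(1.7876965964305214))
pad [ 0.49074721 -0.00907925] [0.0893 0.0893 0.0871 0.0877]
jars [ 0.64948669 -0.02241305] [ 0.5763153  -0.44113236] mouth from A,B z=.1 [ 0.47598299 -0.20804534] [ 0.47911168 -0.21292599]
```

```bash
sed -i 's/^MOUTH=.*/MOUTH=np.array([.4763,-.2067,.1]);YAW=-.211;TL=np.radians(35)/' h.py
python3 - <<'E'
from h import *
p,R=ins(.11);print(p,delta(p,R)); p,R=ins(.15);print(p,delta(p,R))
E
```

```text
[ 0.62141052 -0.23808775  0.18295972] [ 0.0691 -0.0424  0.0836 -0.2592 -8.1738  0.0485]
[ 0.65344992 -0.24495021  0.20590278] [ 0.0389 -0.0415  0.1098 -0.2592 -8.1738  0.0485]
```

Back out to 150 mm first (tilting), then in to 110.

```bash
python3 -m handwheel '[[[-1,-0.01,-0.01,0.03,0,-1,0],[-1,-0.01,-0.02,0.06,-0.1,-2.2,0],[-1,0,-0.03,0.085,-0.1,-3.5,0],[-1,0.01,-0.04,0.1,-0.2,-4.8,0],[-1,0.02,-0.0415,0.11,-0.25,-6,0],[-1,0.03,-0.0415,0.11,-0.26,-7.2,0.05],[-1,0.039,-0.0415,0.11,-0.26,-8.17,0.05],[-1,0.039,-0.0415,0.11,-0.26,-8.17,0.05]]]'; python3 -m handwheel '[[[-1,0,0,-0.01,0,0,0],[-1,0,0,-0.025,0,0,0],[-1,0,0,-0.035,0,0,0],[-1,0,0,-0.035,0,0,0],[-1,0,0,-0.035,0,0,0],[-1,0,0,-0.035,0,0,0]]]'
cat > rel.py <<'E'
from h import *
import sys
n=sys.argv[1];d=float(sys.argv[2])
s=ctrl.sense();p,R=ins(d);print("delta to",d,delta(p,R),s["force"].round(1))
A=ctrl.camera_info("scene");B=ctrl.camera_info("side");a=ctrl.camera("scene")[:,:,::-1];b=ctrl.camera("side")[:,:,::-1]
Rs=Ro.from_rotvec(s["orientation"]).as_matrix();P=np.array([OFF-[0,0,z] for z in(.149,.056,0)])@Rs.T+s["position"]
ca=proj(A,[MOUTH])[0];cb=proj(B,[MOUTH])[0]
o=np.zeros((600,800,3),np.uint8)
for im,i,c,sl in((a,A,ca,np.s_[:,:400]),(b,B,cb,np.s_[:,400:])):
    x,y=(c-[25,45]).astype(int)+[10*(i is B),0]; o[sl]=cv2.resize(im[y:y+75,x:x+50],(400,600),interpolation=cv2.INTER_CUBIC)
    g=lambda X:((proj(i,X)-[x,y]+.5)*8-.5+[400*(i is B),0]).round(0).tolist()
    print("origin",x,y,"tip,collar,handle",g(P),"mouth",g([MOUTH]))
cv2.imwrite(f"pics/{n}.png",o)
E
python3 rel.py r6 .115
```

```text
clock: 7.35
position: [0.6496, -0.2438, 0.1992]
orientation: [0.105, 0.966, -0.194]
force: [-1.2, 0.1, -0.8]
gripper_width: 0.0129
clock: 7.95
position: [0.6262, -0.2394, 0.1859]
orientation: [0.101, 0.958, -0.194]
force: [0.5, -0.2, -0.4]
gripper_width: 0.0132
delta to 0.115 [-0.0005  0.0002 -0.0008  0.0015 -0.0181 -0.0002] [ 0.5 -0.2 -0.4]
origin 201 196 tip,collar,handle [[229.0, 381.0], [302.0, 434.0], [351.0, 470.0]] mouth [[210.0, 367.0]]
origin 273 195 tip,collar,handle [[610.0, 322.0], [910.0, 167.0], [1102.0, 69.0]] mouth [[526.0, 364.0]]
```

View pics/r6.png

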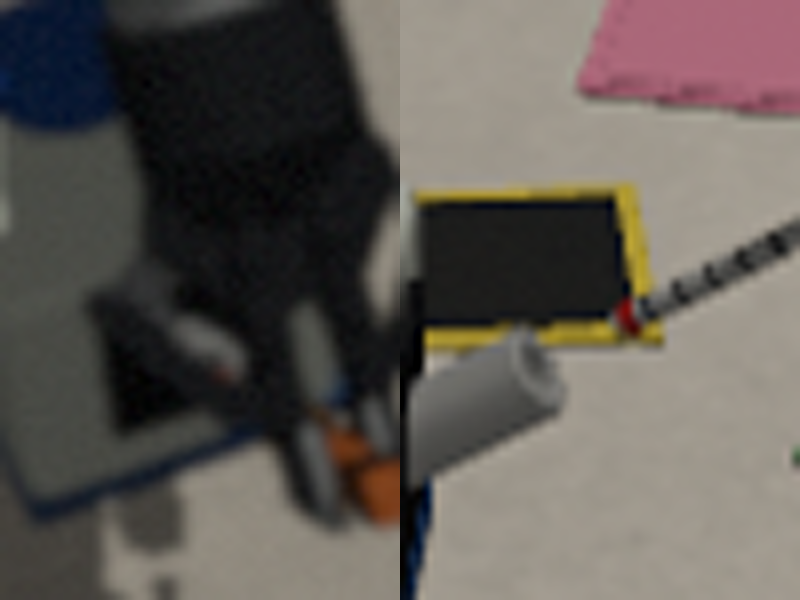

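Side crop: the mouth centre is at (540,370) and the red tip at (625,317). The rod's line extended meets x=540 at y≈362, so the rod runs about 2 mm too high against the mouth. The scene view hints the same (tip ≈(225,375)). I correct 2 mm along the fingers and go in gently, watching the force.

```bash
python3 -m handwheel '[[[-1,0.0018,0,-0.004,0,0,0],[-1,0.0018,0,-0.009,0,0,0],[-1,0.0018,0,-0.014,0,0,0],[-1,0.0018,0,-0.018,0,0,0],[-1,0.0018,0,-0.02,0,0,0],[-1,0.0018,0,-0.02,0,0,0]]]'; python3 -m handwheel '[[[-1,0,0,-0.003,0,0,0],[-1,0,0,-0.006,0,0,0],[-1,0,0,-0.009,0,0,0],[-1,0,0,-0.012,0,0,0],[-1,0,0,-0.012,0,0,0]]]'
python3 - <<'E'
from h import *
p,R=ins(.082);s=ctrl.sense();Rs=Ro.from_rotvec(s["orientation"]).as_matrix();print(delta(p,R),"tool force",(Rs.T@s["force"]).round(2),"torque",(Rs.T@s["wrist_torque"]).round(3))
b=ctrl.camera("side")[:,:,::-1];cv2.imwrite("pics/side7.png",b)
E
```

```text
clock: 8.65
position: [0.6099, -0.2358, 0.1711]
orientation: [0.102, 0.96, -0.194]
force: [-0.3, -0.1, 0.3]
gripper_width: 0.0131
clock: 9.15
position: [0.6002, -0.2336, 0.164]
orientation: [0.102, 0.96, -0.194]
force: [-0.0, 0.4, -0.5]
gripper_width: 0.0127
[-0.0031  0.0001  0.0006 -0.0048 -0.0396 -0.005 ] tool force [ 0.37  0.38 -0.37] torque [ 0.01   0.274 -0.041]
```

Run:
```python
import cv2
b=cv2.imread("pics/side7.png");cv2.imwrite("pics/s7c.png",cv2.resize(b[190:265,255:355],(800,600),interpolation=cv2.INTER_CUBIC))
```

View pics/s7c.png

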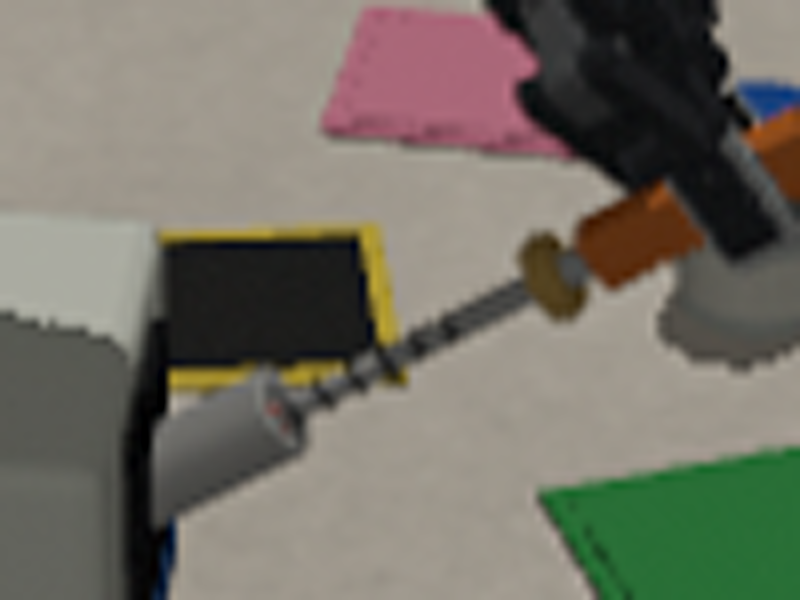

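Side crop: the red tip sits in the bore at (275,408), inside the mouth ring centred at about (283,412). The rod is entering with no axial force, so I continue gently.

```bash
cat > st.py <<'E'
from h import *
p,R=ins(0);s=ctrl.sense();Rs=Ro.from_rotvec(s["orientation"]).as_matrix();d=delta(p,R);print("d",-d[2],"to model",d[[0,1,3,4,5]],"tool force",(Rs.T@s["force"]).round(2),"torque",(Rs.T@s["wrist_torque"]).round(3),s["clock"])
E
python3 -m handwheel '[[[-1,0,0,-0.003,0,0,0],[-1,0,0,-0.006,0,0,0],[-1,0,0,-0.009,0,0,0],[-1,0,0,-0.012,0,0,0],[-1,0,0,-0.012,0,0,0]]]';python3 st.py; python3 -m handwheel '[[[-1,0,0,-0.003,0,0,0],[-1,0,0,-0.006,0,0,0],[-1,0,0,-0.009,0,0,0],[-1,0,0,-0.012,0,0,0],[-1,0,0,-0.012,0,0,0]]]'; python3 st.py
```

```text
clock: 9.7
position: [0.5906, -0.2316, 0.1572]
orientation: [0.102, 0.96, -0.194]
force: [-0.3, 0.5, -0.4]
gripper_width: 0.0127
d 0.0694 to model [-0.0028  0.0001 -0.0045 -0.0391 -0.0045] tool force [ 0.09  0.37 -0.59] torque [-0.029  0.334 -0.005] 9.7
clock: 10.2
position: [0.5809, -0.2295, 0.1503]
orientation: [0.102, 0.96, -0.194]
force: [-0.5, -0.9, -1.5]
gripper_width: 0.0127
d 0.0574 to model [-0.0028  0.0001 -0.0043 -0.039  -0.0046] tool force [ 1.06 -0.95 -1.06] torque [-0.027  0.344  0.008] 10.2
```

```bash
python3 -m handwheel '[[[-1,0,0,-0.004,0,0,0],[-1,0,0,-0.008,0,0,0],[-1,0,0,-0.012,0,0,0],[-1,0,0,-0.016,0,0,0],[-1,0,0,-0.02,0,0,0],[-1,0,0,-0.02,0,0,0]]]';python3 st.py; python3 -m handwheel '[[[-1,0,0,-0.004,0,0,0],[-1,0,0,-0.008,0,0,0],[-1,0,0,-0.012,0,0,0],[-1,0,0,-0.016,0,0,0],[-1,0,0,-0.02,0,0,0],[-1,0,0,-0.02,0,0,0]]]'; python3 st.py
```

```text
clock: 10.8
position: [0.5647, -0.226, 0.1388]
orientation: [0.102, 0.96, -0.194]
force: [-0.1, 0.4, -0.3]
gripper_width: 0.013
d 0.0372 to model [-0.0028  0.     -0.0051 -0.0402 -0.005 ] tool force [ 0.13  0.4  -0.35] torque [-0.033  0.294 -0.041] 10.8
clock: 11.4
position: [0.5487, -0.2226, 0.1274]
orientation: [0.102, 0.96, -0.194]
force: [-0.1, -0.4, 0.3]
gripper_width: 0.0128
d 0.0172 to model [-0.0028  0.0001 -0.0049 -0.0411 -0.0047] tool force [-0.24 -0.42  0.21] torque [ 0.023  0.298 -0.012] 11.4
```

Free so far. Approach the stop in 2 mm steps.

```bash
python3 -m handwheel '[[[-1,0,0,-0.003,0,0,0],[-1,0,0,-0.006,0,0,0],[-1,0,0,-0.009,0,0,0],[-1,0,0,-0.011,0,0,0],[-1,0,0,-0.011,0,0,0]]]';python3 st.py; python3 -m handwheel '[[[-1,0,0,-0.001,0,0,0],[-1,0,0,-0.002,0,0,0],[-1,0,0,-0.003,0,0,0],[-1,0,0,-0.003,0,0,0]]]'; python3 st.py
```

```text
clock: 11.9
position: [0.5401, -0.2207, 0.1214]
orientation: [0.102, 0.96, -0.194]
force: [-0.6, 0.3, -0.2]
gripper_width: 0.0133
d 0.0066 to model [-0.0027  0.0001 -0.0039 -0.037  -0.0044] tool force [-0.18  0.13 -0.66] torque [0.004 0.291 0.098] 11.9
clock: 12.3
position: [0.5379, -0.2203, 0.1198]
orientation: [0.102, 0.96, -0.194]
force: [-0.2, -0.0, -0.6]
gripper_width: 0.0132
d 0.0038 to model [-0.0027  0.0001 -0.0031 -0.0345 -0.004 ] tool force [ 0.36 -0.09 -0.51] torque [-0.004  0.282 -0.056] 12.3
```

```bash
python3 -m handwheel '[[[-1,0,0,-0.001,0,0,0],[-1,0,0,-0.002,0,0,0],[-1,0,0,-0.002,0,0,0]]]';python3 st.py; python3 -m handwheel '[[[-1,0,0,-0.001,0,0,0],[-1,0,0,-0.002,0,0,0],[-1,0,0,-0.002,0,0,0]]]'; python3 st.py
```

```text
clock: 12.6
position: [0.5362, -0.2199, 0.1187]
orientation: [0.102, 0.96, -0.194]
force: [0.1, -0.1, -1.2]
gripper_width: 0.0131
d 0.0018 to model [-0.0027  0.0001 -0.0036 -0.0349 -0.0038] tool force [ 1.07 -0.08 -0.64] torque [0.008 0.345 0.065] 12.6
clock: 12.9
position: [0.5358, -0.2199, 0.119]
orientation: [0.102, 0.956, -0.195]
force: [5.8, 0.4, -1.6]
gripper_width: 0.013
d 0.0016 to model [-0.0022  0.0002 -0.0042  0.0021  0.0013] tool force [4.48 1.64 3.64] torque [ 0.056 -0.688  0.101] 12.9
```

Contact: an axial force has appeared and the advance has stopped at d≈1.6 mm. I press about 1 mm more and hold.

```bash
python3 -m handwheel '[[[-1,0,0,-0.0005,0,0,0],[-1,0,0,-0.001,0,0,0],[-1,0,0,-0.001,0,0,0],[-1,0,0,-0.001,0,0,0]]]';python3 st.py
python3 - <<'E'
from h import *
b=ctrl.camera("side")[:,:,::-1]; a=ctrl.camera("wrist")[:,:,::-1];cv2.imwrite("pics/w8.png",a)
o=np.zeros((600,800,3),np.uint8);o[:]=cv2.resize(b[185:260,250:350],(800,600),interpolation=cv2.INTER_CUBIC);cv2.imwrite("pics/s8c.png",o)
E
```

```text
clock: 13.3
position: [0.5357, -0.2199, 0.1193]
orientation: [0.101, 0.954, -0.195]
force: [9.7, -0.8, 0.2]
gripper_width: 0.0128
d 0.0017 to model [-0.0019  0.0002 -0.0038  0.0219  0.0038] tool force [5.35 1.24 7.98] torque [ 0.094 -1.223  0.192] 13.3
```

View pics/s8c.png

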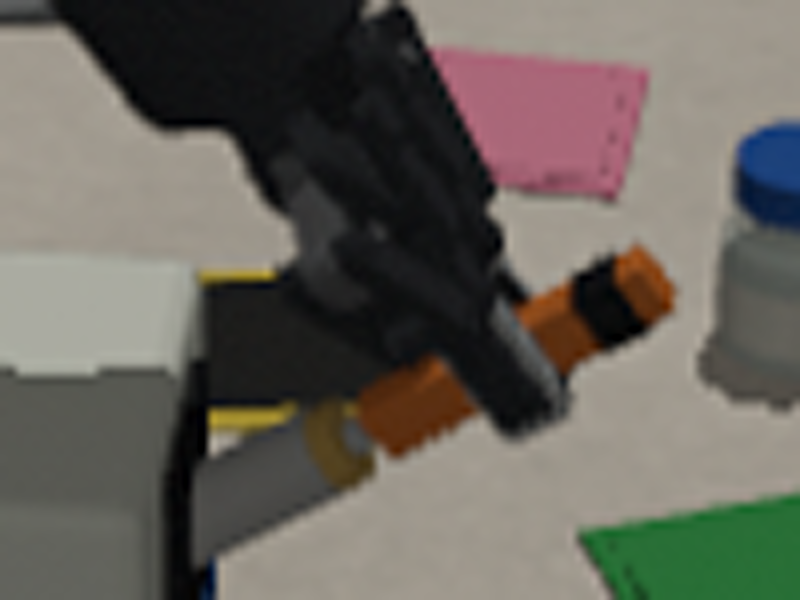

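Side crop: the collar (340,445) sits flush on the tube's mouth, seated with about 8 N axial. Hold a moment, then draw out along the axis.

```bash
python3 -m handwheel '[[[-1,0,0,0,0,0,0],[-1,0,0,0,0,0,0],[-1,0,0,0,0,0,0],[-1,0,0,0,0,0,0],[-1,0,0,0,0,0,0],[-1,0,0,0,0,0,0]]]'; python3 -m handwheel '[[[-1,0,0,0.003,0,0,0],[-1,0,0,0.008,0,0,0],[-1,0,0,0.016,0,0,0],[-1,0,0,0.026,0,0,0],[-1,0,0,0.036,0,0,0],[-1,0,0,0.046,0,0,0],[-1,0,0,0.054,0,0,0],[-1,0,0,0.058,0,0,0]]]'; python3 st.py
```

```text
clock: 14.0
position: [0.5357, -0.2199, 0.1193]
orientation: [0.101, 0.954, -0.195]
force: [10.0, -0.4, -0.2]
gripper_width: 0.0128
clock: 14.8
position: [0.5814, -0.2297, 0.151]
orientation: [0.102, 0.959, -0.194]
force: [0.1, 0.3, -0.1]
gripper_width: 0.013
d 0.0581 to model [-0.0026  0.0001 -0.0004 -0.0254 -0.0027] tool force [0.1  0.28 0.02] torque [-0.031  0.344  0.025] 14.8
```

```bash
python3 -m handwheel '[[[-1,0,0,0.008,0,0,0],[-1,0,0,0.018,0,0,0],[-1,0,0,0.028,0,0,0],[-1,0,0,0.038,0,0,0],[-1,0,0,0.048,0,0,0],[-1,0,0,0.058,0,0,0],[-1,0,0,0.068,0,0,0],[-1,0,0,0.07,0,0,0]]]'; python3 -m handwheel '[[[-1,0,0,0,0,0,0],[-1,0,0,0,0,0,0],[-1,0,0,0,0,0,0]]]'; python3 st.py
python3 - <<'E'
from h import *
for yaw in (-.211,-.015,.1):
    R=Rtool(yaw,0);tip=np.array([.491,-.0095,.19]);p=tip-R@(OFF-[0,0,.15]);print(yaw,p.round(3),delta(p,R))
E
```

```text
clock: 15.6
position: [0.6378, -0.2418, 0.1914]
orientation: [0.101, 0.958, -0.194]
force: [-0.4, -0.5, -1.4]
gripper_width: 0.0131
clock: 15.9
position: [0.6364, -0.2414, 0.1897]
orientation: [0.102, 0.96, -0.194]
force: [-1.2, 0.8, -0.1]
gripper_width: 0.0131
d 0.1264 to model [-0.0028  0.     -0.0048 -0.0399 -0.0048] tool force [-0.64  0.49 -1.15] torque [0.014 0.315 0.003] 15.9
-0.211 [ 0.637 -0.041  0.173] [-9.7000e-03  1.9600e-01 -4.3800e-02 -3.2000e-03  5.7934e+00 -6.1000e-03]
-0.015 [ 0.64  -0.012  0.173] [-0.0113  0.2251 -0.0462 -1.817   5.7753  0.5617]
0.1 [0.639 0.005 0.173] [-0.0137  0.2417 -0.0497 -2.8811  5.7471  0.8948]
```

Drawn out, with the tip about 36 mm clear of the mouth. Now level it over the pad, passing well above the jar (fingertips ≥ 0.17 m).

```bash
python3 -m handwheel '[[[-1,-0.015,0.015,0.005,0,0.5,0],[-1,-0.025,0.045,0,0,1.3,0],[-1,-0.03,0.08,-0.005,0,2.2,0],[-1,-0.03,0.115,-0.015,0,3.1,0],[-1,-0.025,0.15,-0.025,0,4,0],[-1,-0.02,0.175,-0.035,0,4.9,0],[-1,-0.0125,0.19,-0.042,0,5.5,0],[-1,-0.0097,0.196,-0.0438,0,5.79,0]]]'; python3 -m handwheel '[[[-1,0,0,0,0,0,0],[-1,0,0,0,0,0,0],[-1,0,0,0,0,0,0],[-1,0,0,0,0,0,0]]]'
cat > fin.py <<'E'
from h import *
s=ctrl.sense();Rs=Ro.from_rotvec(s["orientation"]).as_matrix();P=np.array([OFF-[0,0,z] for z in(.148,.056,0)])@Rs.T+s["position"]
print("tip",P[0].round(4),"axis",Rs[:,2].round(3),s["gripper_width"],np.abs(s["joint_vel"]).max().round(4),s["clock"])
obs=[]
for n in("scene","side"):
    i=ctrl.camera_info(n);im=ctrl.camera(n);cv2.imwrite(f"pics/{n}9.png",im[:,:,::-1]);u=proj(i,P);h=cv2.cvtColor(im,cv2.COLOR_RGB2HSV)
    m=cv2.inRange(h,(0,110,60),(7,255,255))|cv2.inRange(h,(172,110,60),(180,255,255));y,x=np.nonzero(m);k=np.hypot(x-u[0,0],y-u[0,1])<9
    c=[x[k].mean(),y[k].mean()]; m2=cv2.inRange(h,(14,100,50),(26,255,255));y,x=np.nonzero(m2);k2=np.hypot(x-u[1,0],y-u[1,1])<9; c2=[x[k2].mean(),y[k2].mean()]
    print(n,"pred tip,collar",u[:2].round(1).tolist(),"seen",np.round(c,1),k.sum(),np.round(c2,1),k2.sum());obs.append((i,c,c2))
t=tri([(i,c) for i,c,_ in obs]);g=tri([(i,c) for i,_,c in obs]);print("tip",t,"collar",g,"tilt deg",np.degrees(np.arcsin((g[0]-t[0])[2]/.092)))
E
python3 fin.py; python3 st.py
```

```text
clock: 16.7
position: [0.6371, -0.0393, 0.1714]
orientation: [0.165, 1.568, -0.164]
force: [-0.0, 0.2, -1.5]
gripper_width: 0.0132
clock: 17.1
position: [0.6371, -0.0417, 0.174]
orientation: [0.166, 1.562, -0.166]
force: [0.1, -0.3, -0.0]
gripper_width: 0.0131
tip [ 0.4932 -0.0105  0.1908] axis [ 0.978 -0.21   0.003] 0.013131301748818313 0.0036 17.1
scene pred tip,collar [[283.1, 193.7], [297.8, 213.5]] seen [nan nan] 0 [296.7 213.8] 6
side pred tip,collar [[286.5, 161.2], [325.3, 162.9]] seen [289.1 161.9] 8 [326.1 163.5] 26
d 0.0643 to model [ 5.3700e-02 -1.9550e-01 -7.1000e-03 -5.8134e+00 -3.4000e-03] tool force [ 0.89 -0.19 -0.54] torque [ 0.013  0.009 -0.054] 17.2fin.py:8: RuntimeWarning: Mean of empty slice.
  c=[x[k].mean(),y[k].mean()]; m2=cv2.inRange(h,(14,100,50),(26,255,255));y,x=np.nonzero(m2);k2=np.hypot(x-u[1,0],y-u[1,1])<9; c2=[x[k2].mean(),y[k2].mean()]
  ret = ret.dtype.type(ret / rcount)
Traceback (most recent call last):
  File "fin.py", line 10, in <module>
    t=tri([(i,c) for i,c,_ in obs]);g=tri([(i,c) for i,_,c in obs]);print("tip",t,"collar",g,"tilt deg",np.degrees(np.arcsin((g[0]-t[0])[2]/.092)))
  File "h.py", line 13, in tri
    r=least_squares(lambda p:np.concatenate([(proj(i,p)-uv).ravel() for i,uv in obs]),[.5,0,.1]); return r.x,np.abs(r.fun).max()
ValueError: Residuals are not finite in the initial point.
```

Side view: the tip and collar are seen at (289.1,161.9) and (326.1,163.5). The slope is 1.6 px over 37, against 1.7 over 38.8 predicted for a level rod, so the rod has not tilted in the hand. The scene collar agrees to about 1 px. The arm is still and the grip is on, so I hand in.

```bash
python3 -c "
from workcell import ctrl
s=ctrl.sense();print(s['position'],s['gripper_width'],s['clock']);print(ctrl.hand_in())"
```

```text
[ 0.63708719 -0.04156123  0.17378548] 0.012993951284520713 17.2
the job is handed in; nothing more can be done
None
```

I took the rod from its rest and slid it down the guide tube until the collar stopped against the mouth. I held it there about a second at 8–10 N, drew it fully out and levelled it over the yellow-bordered pad. I handed in at 17.2 s with the rod still gripped and the arm still.

**Last checks:**
- **Stop:** the side picture showed the collar flush on the mouth. The axial force rose only at the stop, and peaked at about 10 N at my readings (limit 40 N).
- **Withdrawal:** the tip came about 36 mm clear of the mouth before I moved away.
- **Final pose:** from the arm's readings, the tip is at about (0.493, -0.011, 0.19) m, roughly 2–3 mm from the measured pad centre. The rod is level to well under 1°, and the grip opening is 13 mm.

**What disagreed or failed:**
- **Tip in scene camera:** my colour search did not find the red tip there in the final check. Only the side view (tip and collar) and the scene view of the collar confirm the final pose, to about 1–3 pixels.
- **Mouth height:** the wrist-camera estimate put the rod about 2 mm too high for the tube. I corrected that from the side view before going in.
- **Collar offset:** one wrist-camera estimate of the rod's depth in the fingers was off by about 6 mm from the rest geometry and the side view, so I did not use it.
- **Jars and tip box:** the arm passed well clear of them, but I did not measure their positions again at the end.

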